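Stand the fallen spice jar back in its ring

ROBOT

A 6-joint arm with a two-finger parallel gripper is mounted at the origin on a cart in front of the work surface, level with it; the furniture and walls round the work are solid. World frame = base frame: x ahead of the robot, y to its left, z up, the work surface at z = 0. Lengths are in m, angles in rad, forces in N, time in s.
With the tool pointing down it reaches from about 0.275 to 0.85 m from the base axis. Payload 19 kg.
Tool frame: the origin (TCP) lies midway between the tips of the shut fingers; the grasp point (between the pads) lies 19 mm behind it (r.grip_depth is the distance from the TCP to the grasp point, in m); z points along the fingers, y is the line along which they close (so a half turn about z gives the same grasp; the last joint's range is limited). The gripper opens to 85 mm and grips with 20 to 120 N. Pads are 22 mm wide; open, the fingers measure 114 mm over their backs; the gripper's body (76 mm by 85 mm) begins 54 mm behind the grasp point. The pads swing forward as they close: fully open they stand 13 mm farther back than shut.
Start: joints at [1.034, 0.15, 1.437, -0, 1.554, -0.134], TCP at [0.225, 0.529, 0.231] pointing down, gripper open.
Joint ranges: [-2.8, 2.8], [-0.68, 2.1], [0.12, 2.68], [-1.39, 4.53], [0.16, 2.79], [-2.81, 2.81]. Speed limits (rad/s): [1.89, 1.89, 2.22, 3.01, 3.01, 3.01].

INTERFACE

Orientations are given as [roll, pitch, yaw] about the fixed x, y, z axes, in that order (R = Rz(yaw) Ry(pitch) Rx(roll)).
In Python, from bench import monitor, optics, ticket, r gives the robot as it stands.
- The arm moves only by the tool apply_moves, never from a script. Its argument "deltas" is a list of rows, each an object of numbers: "tx", "ty", "tz": the shift along the tool's x, y, z in cm; "ax", "ay", "az": the turn, a rotation vector about the tool's x, y, z in degrees. A call has 1 to 8 rows; each row is the pose to reach, as a shift and turn from the pose commanded when the call began, along the tool's axes at that moment; what a row does not reach only later rows make up. A row lasts 1/8 s, in which the tool goes at most 62.5 mm and 10.7 degrees, less where a joint would pass 70% of its speed; a pose out of reach is approached as far as the arm can. A call with a gripper value outside its range is refused whole. "claw" is the closure, from 0 (fully open) to 1 (shut), set as the call begins (left out, the last holds). The fingers move at their own pace and stop on an object; the grip force is fixed at half the most. Time passes only in rows, so rows that repeat a pose let the fingers close. It gives the time, the measured TCP pose, the force, the opening and the grip force at its end, in the units of the state.
- monitor.state(): the state, without advancing time (a new reading comes with each control period).
- optics.grab_frame(name): name is "side" or "top" or "wrist"; returns the picture (420x560x3 uint8, red, green, blue); there is no depth.
- optics.get_calibration(name): a dict with "fx", "fy", "cx", "cy" (pixels), "R" (3x3) and "t" (3): a world point X has camera coordinates R X + t; the wrist camera has in their place "mount" (4x4, takes a point from camera to tool coordinates, whose origin is the TCP and whose axes are the flange's). Camera axes: x right, y down, z forward; pixel columns grow to the right and rows downward; lengths in m; the calibration is good to about 2 mm. A picture is of the moment at which its call begins: read the wrist's pose just before it. get_calibration takes no time and is no camera call.
- ticket.hand_in(): hands the job in; it is judged then, once.
The state is a dict: "time": time; "qpos": joint angles; "joint_velocities": joint speeds; "tau": joint torques, N m; "eef_pos": TCP position; "ee_rot": TCP orientation; "wrist_force": force on the tool from outside, world axes, zero at the start; "ft_torque": the same for the moment, N m; "gripper_width": finger opening in m; "grip_force": force on a finger pad.
Only numpy, scipy, OpenCV 4.12 (cv2) and the standard library are available. Lean on these libraries where they do the work, as an engineer would, in place of code of your own. Each camera call takes 0.05 s, during which the arm holds its last target. There are 200 camera calls.

TASK

The spice jar with the dark label has fallen over on the worktop. First set it upright on the worktop and let go of it; then take it again by its cap and lower it, cap up, into the empty ring of the caddy until it stands on the cork pad, without dropping it. Leave the other two jars standing in their rings, and leave the mug, the tin and the little tagine pot where they are.

Things in the scene. Friction and masses are not known exactly. Their poses are not given: they have to be found in the camera images.
- spice_jar: Loose round spice jar, dark label, red cap, lying on its side at the start; 0.08 to 0.15 kg, 105 mm tall, 41 mm across over its whole height (the cap is the top 20 mm). Origin: centre of its foot. Its z axis runs along the jar from foot to cap; lying, its axis is level, 21 mm above the worktop. It may roll if pushed sideways.
- caddy: Fixed counter caddy: wooden base 90 (x) by 262 mm (y), wood top 18 mm above the worktop; three dark wire rings at y = -80, 0, +80 mm, x = 0: bore 47 mm across (3 mm of play round a jar), wire 4.4 mm thick, centred 60 mm above the worktop. A wire rail at x = +28 mm, 60 mm high, on posts at y = -118 and +118 mm carries them. Origin: on the worktop under the middle ring; z up. Pose varies.
- cork_pad: Cork pad, 37 mm across, 3 mm thick, fixed on the caddy's base under the one empty ring (any of the three), on the ring's axis. Origin: centre of its underside, 18 mm above the worktop; the jar shall stand on its top, 21 mm above the worktop. Jars in neighbouring rings leave 39 mm between them, so fingers fit better before and behind a jar (closing along the caddy's x).
- jar_left: Round spice jar with a light label and red cap, 41 x 41 x 105 mm, standing in one of the caddy's other rings; loose. Origin: centre of its foot; z up.
- jar_right: A second such jar with a light label, standing in the remaining ring; loose. Origin: centre of its foot; z up.
- mug: Small striped mug, 65 x 88 x 50 mm, a loose bystander. Origin: centre of its underside.
- tin: Food tin, 57 mm across, 72 mm tall, a loose bystander. Origin: centre of its underside.
- tagine: Little white and red tagine salt pot, 68 mm across, 72 mm tall, a loose bystander. Origin: centre of its underside.
- cupboard_corner (a point): Fixed point on the worktop, 520 mm straight below the lower front left corner of the closed wall cupboard. From that corner the cupboard is solid to the right (-y), back (+x) and up; keep the arm clear of it.
Things that resemble listed ones, but are neither listed nor needed, are in the scene too. What is shaped like the jar_right but blue or orange is not meant.

How it is judged:
On the way, in this order (a step that is already met when the one before it is completed fails the run):
1. the spice jar stands upright on the worktop, at rest and let go (angle between spice_jar's own z axis and vertical below 0.1 rad and height (world z) of spice_jar below 0.008 m and contact force between the fingers and spice_jar below 0.1 N and linear speed of spice_jar below 0.03 m/s), for 0.2 s.
2. the spice jar is lifted again, upright, held by its cap or just below it (height (world z) of spice_jar above 0.03 m and angle between spice_jar's own z axis and vertical below 0.5 rad and z of the grasp point in the frame of spice_jar above 0.065 m and contact force between the fingers and spice_jar above 0.5 N), for 0.1 s.
At the end, for the whole second after the job is handed in: The spice jar stands cap up at rest in the empty ring, foot within 4 mm of the cork pad's top and 8 mm of its centre, tilt under 0.08 rad; the other jars still stand in their rings (moved under 15 mm, tilt under 0.12 rad); mug, tin and tagine pot moved less than 30 mm (horizontal distance between spice_jar and cork_pad below 0.008 m and z of spice_jar in the frame of cork_pad below 0.007 m and angle between spice_jar's own z axis and vertical below 0.08 rad and linear speed of spice_jar below 0.02 m/s and angle between each of jar_left, jar_right's own z axis and vertical below 0.12 rad and distance of each of jar_left, jar_right from where it was at the start of the episode below 0.015 m and distance of each of mug, tin, tagine from where it was at the start of the episode below 0.03 m); the robot touches nothing.
It fails at once if the spice jar is dropped (falls faster than 0.5 m/s while no finger touches it) (linear speed of spice_jar above 0.5 m/s and contact force between the fingers and spice_jar below 0.01 N).
It fails at once if another jar is pulled out of its ring or a bystander is knocked away (distance of any of jar_left, jar_right from where it was at the start of the episode above 0.04 m or distance of any of mug, tin, tagine from where it was at the start of the episode above 0.06 m).
It also fails if it takes over 72 s, if anything falls off the work surface, if the arm or the gripper's body presses on something with over 40 N, if the wrist force passes 120 N, or if a joint passes its speed limit or range.

## Working session

There is one attempt and no reset: what is moved stays moved. The work goes in short steps, Python scripts to look and compute and a tool call to move; the robot and the scene stay as the last step left them, time stands still between calls to the robot, and variables do not carry over. Pictures are saved under pics/ and viewed, at most 10 in all, crops included, and the job is handed in when it is done.

Besides the shell and the picture viewer there is one more tool, called after "Call:" as name(argument=value, ...), one argument or row to a line, values as JSON. apply_moves: Moves the arm, as the interface text tells. Its arguments: {"type":"object","properties":{"deltas":{"type":"array"},"claw":{"type":"number"}},"required":["deltas"]}

```bash
ls; mkdir -p pics
python3 - <<'E'
from bench import monitor, optics, ticket, r
import cv2,numpy as np
s=monitor.state();print(s['time'],s['eef_pos'],s['ee_rot'],s['gripper_width'],r.grip_depth)
for n in ['side','top','wrist']:
    f=optics.grab_frame(n);cv2.imwrite(f'pics/{n}0.png',cv2.cvtColor(f,cv2.COLOR_RGB2BGR))
    c=optics.get_calibration(n);print(n,{k:np.round(v,3).tolist() for k,v in c.items()})
E
```

```text
pics
0.0 [0.22529792 0.52876972 0.23071308] [-3.14045915e+00 -1.16718501e-04  2.73879176e+00] 0.0851612035446053 0.0187
side {'fx': 406.915, 'fy': 406.915, 'cx': 272.951, 'cy': 203.909, 'R': [[-0.992, -0.128, 0.004], [-0.057, 0.41, -0.91], [0.115, -0.903, -0.414]], 't': [0.579, 0.101, 1.06]}
top {'fx': 474.423, 'fy': 474.423, 'cx': 286.95, 'cy': 214.273, 'R': [[0.012, -1.0, -0.001], [-0.997, -0.012, -0.077], [0.077, 0.002, -0.997]], 't': [-0.037, 0.594, 1.158]}
wrist {'fx': 371.661, 'fy': 371.661, 'cx': 276.284, 'cy': 212.907, 'mount': [[0.0, -0.966, -0.259, 0.065], [1.0, 0.0, 0.0, 0.0], [-0.0, -0.259, 0.966, -0.142], [0.0, 0.0, 0.0, 1.0]]}
```

View pics/top0.png

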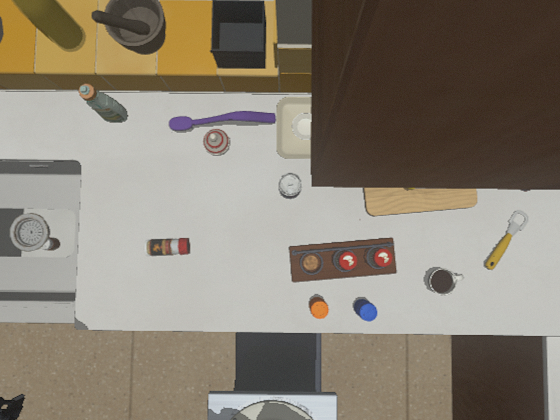

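View pics/side0.png

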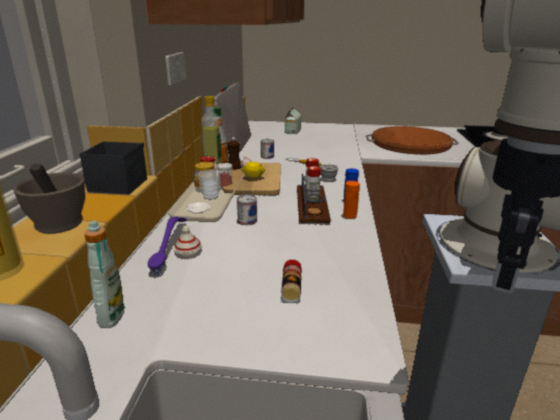

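```bash
cat > h.py <<'E'
from bench import monitor, optics, ticket, r
import cv2,numpy as np
from scipy.spatial.transform import Rotation as Ro
def cal(n,s=None):
    c=optics.get_calibration(n)
    K=np.array([[c['fx'],0,c['cx']],[0,c['fy'],c['cy']],[0,0,1]])
    if n=='wrist':
        T=np.eye(4);T[:3,:3]=Ro.from_euler('xyz',s['ee_rot']).as_matrix();T[:3,3]=s['eef_pos']
        M=np.linalg.inv(T@np.array(c['mount']));return K,M[:3,:3],M[:3,3]
    return K,np.array(c['R']),np.array(c['t'])
def ray(C,uv,z):
    K,R,t=C;d=R.T@np.linalg.inv(K)@np.array([uv[0],uv[1],1.]);o=-R.T@t
    return o+d*(z-o[2])/d[2]
def proj(C,X):
    K,R,t=C;p=K@(R@np.array(X,float)+t);return p[:2]/p[2]
def blobs(f,lo,hi,amin=15,roi=None):
    h=cv2.cvtColor(f,cv2.COLOR_RGB2HSV);m=cv2.inRange(h,lo,hi)
    if lo[0]==0 and hi[0]<=10: m|=cv2.inRange(h,(172,lo[1],lo[2]),hi if False else (179,255,255))
    n,l,st,ce=cv2.connectedComponentsWithStats(m)
    return [(st[i].tolist(),ce[i].round(1).tolist()) for i in range(1,n) if st[i][4]>=amin],m
E
python3 - <<'E'
from h import *
print([a for a in dir(r) if a[0]!='_'])
C=cal('top');im=cv2.imread('pics/top0.png')
for n,p,z in [('foot',(147,247),.021),('cap',(189.5,245.5),.021),('cork',(311,263),.021),('redmid',(347,261),.123),('redright',(383,258),.123),('orange',(319,309),.1),('corner',(312,187),.52),('tin',(290,185),.07),('tag',(216,142),.07)]: print(n,ray(C,p,z).round(4))
b=[(290,247),(395,238),(397,272),(292,282)]
for p in b: print('base',ray(C,p,.018).round(4))
a=cv2.resize(im[225:270,135:205],None,fx=5,fy=5,interpolation=cv2.INTER_CUBIC)
c=cv2.resize(im[230:325,285:400],None,fx=3.5,fy=3.5,interpolation=cv2.INTER_CUBIC)
o=np.zeros((340,760,3),np.uint8);o[:225,:350]=a;o[:332,355:355+402]=c[:332,:402];cv2.imwrite('pics/crop0.png',o)
E
```

```text
['IKError', 'grip_depth']
foot [0.5091 0.316  0.021 ]
cap [0.514  0.2106 0.021 ]
cork [ 0.4744 -0.0912  0.021 ]
redmid [ 0.4824 -0.1674  0.123 ]
redright [ 0.4901 -0.2488  0.123 ]
orange [ 0.3717 -0.1064  0.1   ]
corner [ 0.596  -0.0668  0.52  ]
tin [ 0.6614 -0.0368  0.07  ]
tag [0.7641 0.1433 0.07  ]
base [ 0.5133 -0.0388  0.018 ]
base [ 0.5387 -0.3     0.018 ]
base [ 0.4547 -0.3045  0.018 ]
base [ 0.427  -0.0447  0.018 ]
```

View pics/crop0.png

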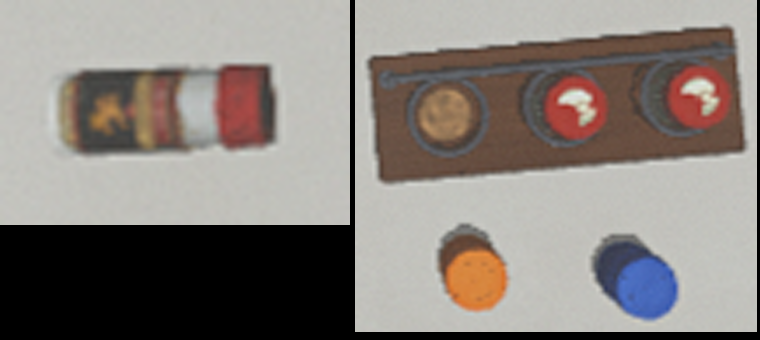

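The top view shows the lying dark-label jar at (168,246) with its cap to the right. The crop confirms it is the only jar that is lying and dark-labelled. The empty ring with cork is at (311,263). The orange (319,309) and blue (368,312) jars are decoys, and the light-label jars stand at (347,261) and (383,258).

```bash
cat >> h.py <<'E'
def delta(p,yaw,lean,grasp=True):
    "shift/turn to put the grasp point (or TCP) at p, tool down at yaw, leaned about its own y (deg)"
    s=monitor.state();R0=Ro.from_euler('xyz',s['ee_rot'])
    R=Ro.from_euler('z',yaw,degrees=True)*Ro.from_euler('x',180,degrees=True)*Ro.from_euler('y',lean,degrees=True)
    q=np.array(p,float)
    if grasp: q=q+R.apply([0,0,r.grip_depth])
    print(p,yaw,lean,'t',(R0.inv().apply(q-s['eef_pos'])*100).round(2),'a',(R0.inv()*R).as_rotvec(degrees=True).round(2),'TCP',q.round(4))
E
python3 - <<'E'
from h import *
delta((.512,.261,.14),92.7,0)
E
```

```text
(0.512, 0.261, 0.14) 92.7 0 t [-36.87 -13.39  10.96] a [-5.000e-02  2.000e-02  6.422e+01] TCP [0.512  0.261  0.1213]
```

Call:
apply_moves(
  deltas=[
    {"tx": -36.9,"ty": -13.4,"tz": 5,"az": 64.2},
    {"tx": -36.9,"ty": -13.4,"tz": 5,"az": 64.2},
    {"tx": -36.9,"ty": -13.4,"tz": 5,"az": 64.2},
    {"tx": -36.9,"ty": -13.4,"tz": 5,"az": 64.2},
    {"tx": -36.9,"ty": -13.4,"tz": 5,"az": 64.2},
    {"tx": -36.9,"ty": -13.4,"tz": 5,"az": 64.2},
    {"tx": -36.9,"ty": -13.4,"tz": 8,"az": 64.2},
    {"tx": -36.9,"ty": -13.4,"tz": 8,"az": 64.2},
  ],
  claw=0,
)

```text
invalid input
```

Run:
```python
from h import *
s=monitor.state();print(s['time'],s['eef_pos'],s['ee_rot'],s['qpos'])
delta((.512,.261,.12),92.7,40)
f=optics.grab_frame('wrist');cv2.imwrite('pics/w1.png',cv2.cvtColor(f,cv2.COLOR_RGB2BGR))
```

```text
0.15 [0.22533579 0.52882246 0.2308348 ] [-3.14069889e+00 -1.26809133e-04  2.73877832e+00] [ 1.03397808e+00  1.50880622e-01  1.43783152e+00  6.26314894e-06
  1.55378320e+00 -1.34004082e-01]
(0.512, 0.261, 0.12) 92.7 40 t [-36.35 -12.31  12.52] a [-22.42  35.68  61.46] TCP [0.5114 0.273  0.1057]
```

Call:
apply_moves(
  deltas=[
    {"tx": -4,"ty": -1.5,"tz": 0.5,"ax": 0,"ay": 0,"az": 7},
  ],
)

```text
time: 0.32
eef_pos: [0.2555, 0.5002, 0.2261]
ee_rot: [3.142, -0.0, 2.618]
wrist_force: [1.3, -0.5, -0.6]
gripper_width: 0.0851
grip_force: 0.0
```

Run:
```python
from h import *
delta((.512,.261,.18),92.7,0)
```

```text
(0.512, 0.261, 0.18) 92.7 0 t [-34.18  -7.87   6.46] a [-1.000e-02 -2.000e-02  5.727e+01] TCP [0.512  0.261  0.1613]
```

Call:
apply_moves(
  deltas=[
    {"tx": -34.2,"ty": -7.9,"tz": 6.5,"ax": 0,"ay": 0,"az": 57.3},
    {"tx": -34.2,"ty": -7.9,"tz": 6.5,"ax": 0,"ay": 0,"az": 57.3},
    {"tx": -34.2,"ty": -7.9,"tz": 6.5,"ax": 0,"ay": 0,"az": 57.3},
    {"tx": -34.2,"ty": -7.9,"tz": 6.5,"ax": 0,"ay": 0,"az": 57.3},
    {"tx": -34.2,"ty": -7.9,"tz": 6.5,"ax": 0,"ay": 0,"az": 57.3},
    {"tx": -34.2,"ty": -7.9,"tz": 6.5,"ax": 0,"ay": 0,"az": 57.3},
    {"tx": -34.2,"ty": -7.9,"tz": 6.5,"ax": 0,"ay": 0,"az": 57.3},
    {"tx": -34.2,"ty": -7.9,"tz": 6.5,"ax": 0,"ay": 0,"az": 57.3},
  ],
)

```text
time: 1.32
eef_pos: [0.5124, 0.2598, 0.1612]
ee_rot: [-3.141, -0.0, 1.617]
wrist_force: [0.7, -0.1, 0.7]
gripper_width: 0.085
grip_force: 0.0
```

Run:
```python
from h import *
s=monitor.state();print(s['qpos'].round(3))
delta((.512,.261,.08),92.7,40)
delta((.512,.261,.026),92.7,40)
f=optics.grab_frame('wrist');cv2.imwrite('pics/w1.png',cv2.cvtColor(f,cv2.COLOR_RGB2BGR))
```

```text
[0.335 0.183 1.542 0.    1.417 0.289]
(0.512, 0.261, 0.08) 92.7 40 t [ 1.32 -0.03  9.55] a [-1.e-02  4.e+01 -8.e-02] TCP [0.5114 0.273  0.0657]
(0.512, 0.261, 0.026) 92.7 40 t [ 1.32 -0.03 14.95] a [-1.e-02  4.e+01 -8.e-02] TCP [0.5114 0.273  0.0117]
```

View pics/w1.png

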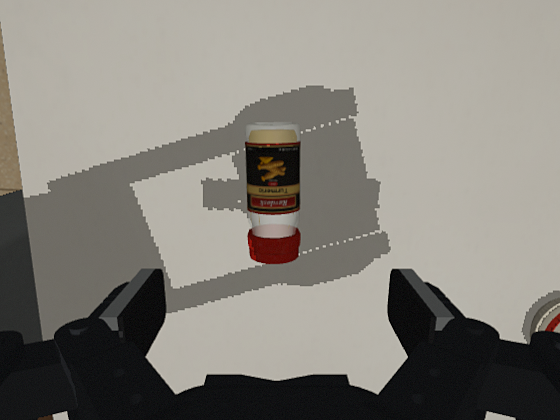

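The wrist picture shows the dark-label jar centred between the fingers: foot at (272,127), cap at (274,245), axis aligned. I'll lean the tool and descend.

Call:
apply_moves(
  deltas=[
    {"tx": 1.3,"ty": 0,"tz": 9.5,"ax": 0,"ay": 40,"az": 0},
    {"tx": 1.3,"ty": 0,"tz": 9.5,"ax": 0,"ay": 40,"az": 0},
    {"tx": 1.3,"ty": 0,"tz": 9.5,"ax": 0,"ay": 40,"az": 0},
    {"tx": 1.3,"ty": 0,"tz": 9.5,"ax": 0,"ay": 40,"az": 0},
    {"tx": 1.3,"ty": 0,"tz": 11.5,"ax": 0,"ay": 40,"az": 0},
    {"tx": 1.3,"ty": 0,"tz": 13.5,"ax": 0,"ay": 40,"az": 0},
    {"tx": 1.3,"ty": 0,"tz": 14.9,"ax": 0,"ay": 40,"az": 0},
    {"tx": 1.3,"ty": 0,"tz": 14.9,"ax": 0,"ay": 40,"az": 0},
  ],
)

```text
time: 2.38
eef_pos: [0.5113, 0.2734, 0.0112]
ee_rot: [-3.139, -0.697, 1.617]
wrist_force: [0.1, 0.0, 0.8]
gripper_width: 0.0851
grip_force: 0.0
```

Call:
apply_moves(
  deltas=[
    {"tx": 0,"ty": 0,"tz": 0,"ax": 0,"ay": 0,"az": 0},
    {"tx": 0,"ty": 0,"tz": 0,"ax": 0,"ay": 0,"az": 0},
    {"tx": 0,"ty": 0,"tz": 0,"ax": 0,"ay": 0,"az": 0},
    {"tx": 0,"ty": 0,"tz": 0,"ax": 0,"ay": 0,"az": 0},
    {"tx": 0,"ty": 0,"tz": 0,"ax": 0,"ay": 0,"az": 0},
    {"tx": 0,"ty": 0,"tz": 0,"ax": 0,"ay": 0,"az": 0},
    {"tx": 0,"ty": 0,"tz": 0,"ax": 0,"ay": 0,"az": 0},
    {"tx": 0,"ty": 0,"tz": 0,"ax": 0,"ay": 0,"az": 0},
  ],
  claw=1,
)

```text
time: 3.38
eef_pos: [0.5124, 0.2727, 0.013]
ee_rot: [3.14, -0.698, 1.617]
wrist_force: [-0.7, -0.4, 5.1]
gripper_width: 0.0376
grip_force: 59.5
```

Run:
```python
from h import *
s=monitor.state();print(s['qpos'].round(3),s['ee_rot'])
delta((.512,.261,.10),92.7,40)
delta((.512,.261,.11),92.7,-10)
delta((.512,.261,.11),92.7,-50)
```

```text
[-0.022  0.338  1.863  0.784  1.141 -0.482] [ 3.14038719 -0.69840743  1.61725996]
(0.512, 0.261, 0.1) 92.7 40 t [ 4.7  -0.09 -5.54] a [ 0.09 -0.02 -0.03] TCP [0.5114 0.273  0.0857]
(0.512, 0.261, 0.11) 92.7 -10 t [ 3.91 -0.09 -6.98] a [  0.07 -50.02  -0.07] TCP [0.5122 0.2578 0.0916]
(0.512, 0.261, 0.11) 92.7 -50 t [ 3.47 -0.08 -8.18] a [ 5.000e-02 -9.002e+01 -1.000e-01] TCP [0.5127 0.2467 0.098 ]
```

Call:
apply_moves(
  deltas=[
    {"tx": 0.7,"ty": 0,"tz": -0.8,"ax": 0,"ay": 0,"az": 0},
    {"tx": 1.4,"ty": 0,"tz": -1.6,"ax": 0,"ay": 0,"az": 0},
    {"tx": 1.4,"ty": 0,"tz": -1.6,"ax": 0,"ay": 0,"az": 0},
  ],
)

```text
time: 3.75
eef_pos: [0.5126, 0.2731, 0.0348]
ee_rot: [3.139, -0.698, 1.618]
wrist_force: [0.8, 0.2, -1.0]
gripper_width: 0.0377
grip_force: 60.1
```

Run:
```python
from h import *
s=monitor.state();print(s['gripper_width'],s['grip_force'],s['wrist_force'])
f=optics.grab_frame('wrist');g=optics.grab_frame('side')
o=np.zeros((420,800,3),np.uint8);o[:,:560]=f;o[:360,560:]=cv2.resize(g[210:330,250:330],None,fx=3,fy=3)
cv2.imwrite('pics/w2.png',cv2.cvtColor(o,cv2.COLOR_RGB2BGR))
delta((.512,.261,.11),92.7,-50)
```

```text
0.037707478924491215 60.08694499309058 [ 0.84585251  0.21736855 -0.97882254]
(0.512, 0.261, 0.11) 92.7 -50 t [ 2.11 -0.06 -6.62] a [ 2.000e-02 -8.999e+01 -8.000e-02] TCP [0.5127 0.2467 0.098 ]
```

View pics/w2.png

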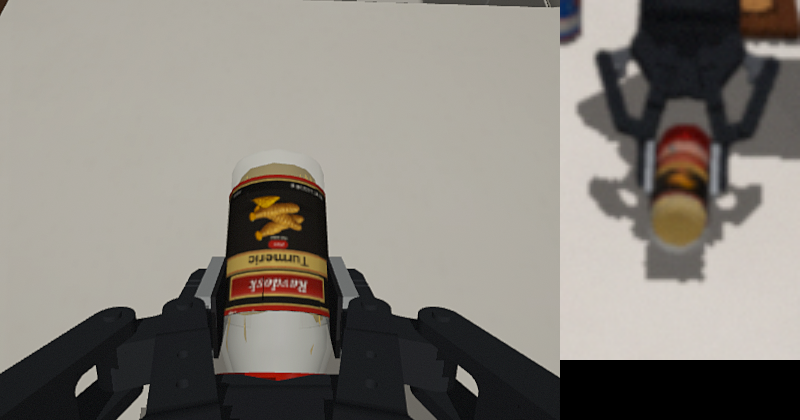

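The wrist and side views show the jar held square between the pads and clear of the worktop. Next I erect it in two steps.

Call:
apply_moves(
  deltas=[
    {"tx": 2.8,"ty": 0,"tz": -3.2,"ax": 0,"ay": 0,"az": 0},
    {"tx": 4,"ty": 0,"tz": -5,"ax": 0,"ay": -8,"az": 0},
    {"tx": 4,"ty": 0,"tz": -6,"ax": 0,"ay": -16,"az": 0},
    {"tx": 3.5,"ty": 0,"tz": -6.2,"ax": 0,"ay": -24,"az": 0},
    {"tx": 3,"ty": 0,"tz": -6.2,"ax": 0,"ay": -32,"az": 0},
    {"tx": 2.7,"ty": 0,"tz": -6.2,"ax": 0,"ay": -40,"az": 0},
    {"tx": 2.5,"ty": 0,"tz": -6.2,"ax": 0,"ay": -48,"az": 0},
    {"tx": 2.5,"ty": 0,"tz": -6.2,"ax": 0,"ay": -48,"az": 0},
  ],
)

```text
time: 4.85
eef_pos: [0.5123, 0.2539, 0.0962]
ee_rot: [-3.14, 0.14, 1.62]
wrist_force: [0.5, 0.5, -2.0]
gripper_width: 0.0377
grip_force: 60.3
```

Run:
```python
from h import *
s=monitor.state();print(s['qpos'].round(3),s['ee_rot'])
delta((.512,.261,.11),92.7,-50)
```

```text
[ 0.4    0.267  1.583 -0.135  1.343  0.385] [-3.14005825  0.14034585  1.61972563]
(0.512, 0.261, 0.11) 92.7 -50 t [-0.74 -0.   -0.08] a [-3.000e-02 -4.196e+01  1.200e-01] TCP [0.5127 0.2467 0.098 ]
```

Call:
apply_moves(
  deltas=[
    {"tx": -0.1,"ty": 0,"tz": -0.1,"ax": 0,"ay": -8,"az": 0},
    {"tx": -0.3,"ty": 0,"tz": -0.1,"ax": 0,"ay": -16,"az": 0},
    {"tx": -0.4,"ty": 0,"tz": -0.1,"ax": 0,"ay": -24,"az": 0},
    {"tx": -0.6,"ty": 0,"tz": -0.1,"ax": 0,"ay": -32,"az": 0},
    {"tx": -0.7,"ty": 0,"tz": -0.1,"ax": 0,"ay": -40,"az": 0},
    {"tx": -0.7,"ty": 0,"tz": -0.1,"ax": 0,"ay": -42,"az": 0},
    {"tx": -0.7,"ty": 0,"tz": -0.1,"ax": 0,"ay": -42,"az": 0},
  ],
)

```text
time: 5.72
eef_pos: [0.5132, 0.2453, 0.0984]
ee_rot: [-3.138, 0.87, 1.619]
wrist_force: [0.1, -0.6, -0.7]
gripper_width: 0.0379
grip_force: 60.4
```

Run:
```python
from h import *
s=monitor.state();print(s['qpos'].round(3),s['ee_rot'])
g=optics.grab_frame('side');C=cal('side');t=optics.grab_frame('top')
for z in (.055,.16):print(proj(C,(.512,.261,z)))
p=proj(C,(.512,.261,.1)).astype(int);print(p)
o=np.zeros((400,800,3),np.uint8);o[:]=cv2.resize(g[p[1]-60:p[1]+60,p[0]-100:p[0]+140],(800,400),interpolation=cv2.INTER_CUBIC)
cv2.imwrite('pics/s3.png',cv2.cvtColor(o,cv2.COLOR_RGB2BGR))
delta((.512,.261,.056),92.7,-50)
```

```text
[ 0.665  0.582  1.375 -0.682  1.741  0.698] [-3.13828332  0.86996641  1.6186518 ]
[291.07899941 264.71927327]
[292.24823957 220.35958733]
[291 246]
(0.512, 0.261, 0.056) 92.7 -50 t [ 4.35 -0.09  3.46] a [-0.1  -0.19 -0.09] TCP [0.5127 0.2467 0.044 ]
```

View pics/s3.png

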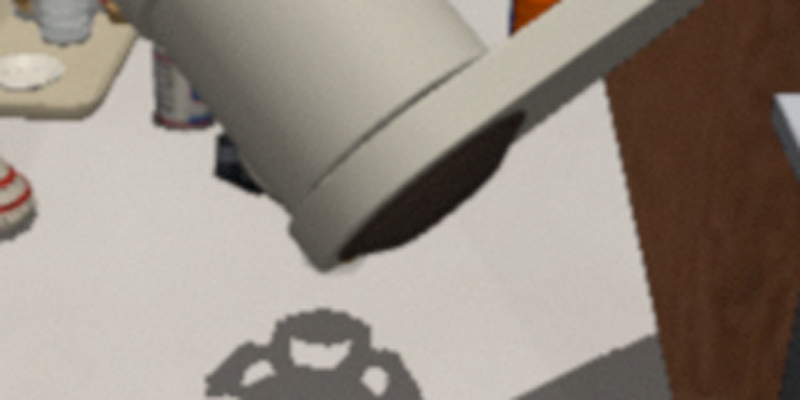

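The arm hides the jar in this view; only the gripper's shadow shows, at about (310,370) in the crop. I'll lower the jar watching the force.

Call:
apply_moves(
  deltas=[
    {"tx": 1.2,"ty": 0,"tz": 1.0,"ax": 0,"ay": 0,"az": 0},
    {"tx": 2.3,"ty": 0,"tz": 1.9,"ax": 0,"ay": 0,"az": 0},
    {"tx": 3.2,"ty": 0,"tz": 2.6,"ax": 0,"ay": 0,"az": 0},
    {"tx": 3.5,"ty": 0,"tz": 2.8,"ax": 0,"ay": 0,"az": 0},
    {"tx": 3.5,"ty": 0,"tz": 2.8,"ax": 0,"ay": 0,"az": 0},
  ],
)

```text
time: 6.45
eef_pos: [0.5132, 0.2468, 0.0541]
ee_rot: [-3.141, 0.873, 1.617]
wrist_force: [-0.0, -0.5, -0.3]
gripper_width: 0.0378
grip_force: 60.3
```

Run:
```python
from h import *
f=optics.grab_frame('wrist');t=optics.grab_frame('top')
o=np.zeros((420,800,3),np.uint8);o[:,:560]=f;o[:360,560:]=cv2.resize(t[200:290,130:190],None,fx=4,fy=4)
cv2.imwrite('pics/w4.png',cv2.cvtColor(o,cv2.COLOR_RGB2BGR))
delta((.512,.261,.056),92.7,-50)
```

```text
(0.512, 0.261, 0.056) 92.7 -50 t [ 0.8  -0.08  0.69] a [-0.04 -0.01 -0.06] TCP [0.5127 0.2467 0.044 ]
```

View pics/w4.png

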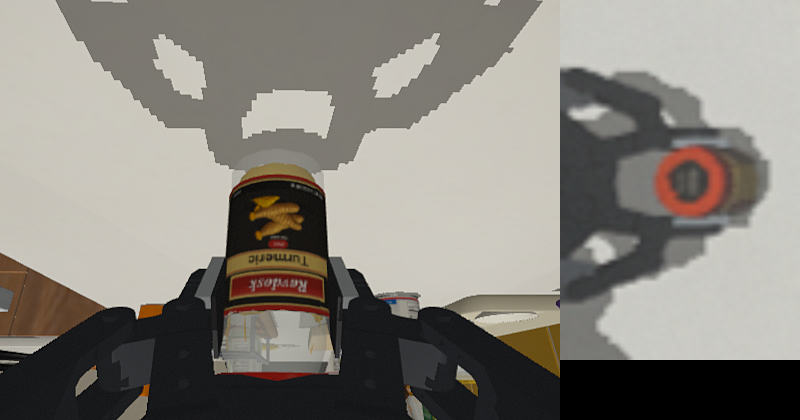

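The wrist view shows the jar unslipped in the grip, and the top inset shows its cap pointing up. Continuing down.

Call:
apply_moves(
  deltas=[
    {"tx": 0.3,"ty": 0,"tz": 0.25,"ax": 0,"ay": 0,"az": 0},
    {"tx": 0.5,"ty": 0,"tz": 0.4,"ax": 0,"ay": 0,"az": 0},
    {"tx": 0.65,"ty": 0,"tz": 0.53,"ax": 0,"ay": 0,"az": 0},
    {"tx": 0.65,"ty": 0,"tz": 0.53,"ax": 0,"ay": 0,"az": 0},
  ],
)

```text
time: 7.05
eef_pos: [0.5133, 0.2467, 0.0467]
ee_rot: [3.141, 0.874, 1.616]
wrist_force: [-2.0, 0.1, 9.5]
gripper_width: 0.0376
grip_force: 60.9
```

Call:
apply_moves(
  deltas=[
    {"tx": -0.05,"ty": 0,"tz": -0.04,"ax": 0,"ay": 0,"az": 0},
    {"tx": -0.05,"ty": 0,"tz": -0.04,"ax": 0,"ay": 0,"az": 0},
    {"tx": -0.05,"ty": 0,"tz": -0.04,"ax": 0,"ay": 0,"az": 0},
    {"tx": -0.05,"ty": 0,"tz": -0.04,"ax": 0,"ay": 0,"az": 0},
    {"tx": -0.05,"ty": 0,"tz": -0.04,"ax": 0,"ay": 0,"az": 0},
    {"tx": -0.05,"ty": 0,"tz": -0.04,"ax": 0,"ay": 0,"az": 0},
  ],
  claw=0,
)

```text
time: 7.8
eef_pos: [0.5133, 0.2468, 0.0465]
ee_rot: [-3.141, 0.873, 1.617]
wrist_force: [0.8, 0.2, 0.2]
gripper_width: 0.0855
grip_force: 0.0
```

Run:
```python
from h import *
s=monitor.state();print(s['gripper_width'],s['wrist_force'],s['eef_pos'],s['qpos'].round(3))
f=optics.grab_frame('wrist');t=optics.grab_frame('top')
o=np.zeros((420,800,3),np.uint8);o[:,:560]=f;o[:360,560:]=cv2.resize(t[200:290,130:190],None,fx=4,fy=4)
cv2.imwrite('pics/w5.png',cv2.cvtColor(o,cv2.COLOR_RGB2BGR))
delta((.512,.261+.15,.12),92.7,-50)
delta((.512,.261+.15,.22),92.7,0)
```

```text
0.08554461165406045 [0.75932868 0.23920848 0.23383139] [0.51325343 0.24677709 0.04649893] [ 0.668  0.643  1.398 -0.677  1.678  0.754]
(0.512, 0.41100000000000003, 0.12) 92.7 -50 t [  4.91   0.63 -15.43] a [-0.06  0.01 -0.05] TCP [0.5127 0.3967 0.108 ]
(0.512, 0.41100000000000003, 0.22) 92.7 0 t [ -1.31   0.62 -22.52] a [-4.000e-02  5.001e+01 -7.000e-02] TCP [0.512  0.411  0.2013]
```

View pics/w5.png

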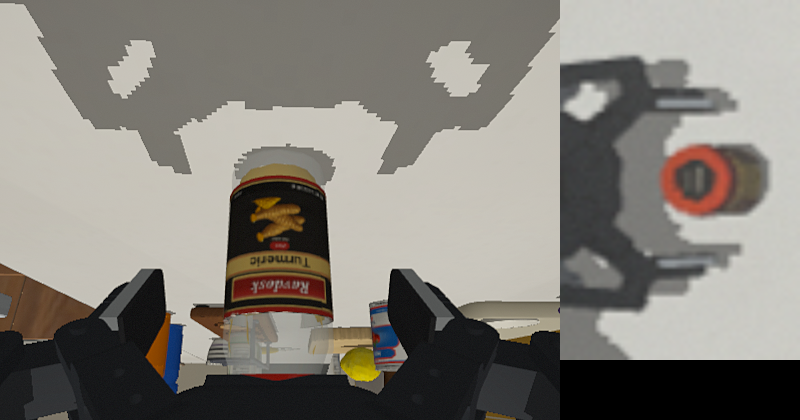

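The jar stands freely: foot ellipse at (283,160) in the wrist view, red cap ring upright in the top inset, fingers clear on both sides. Retreating along the tool axis.

Call:
apply_moves(
  deltas=[
    {"tx": 0,"ty": 0,"tz": -2,"ax": 0,"ay": 0,"az": 0},
    {"tx": 0,"ty": 0,"tz": -6,"ax": 0,"ay": 0,"az": 0},
    {"tx": 0,"ty": 0,"tz": -11,"ax": 0,"ay": 0,"az": 0},
    {"tx": -1,"ty": 0,"tz": -16,"ax": 0,"ay": 10,"az": 0},
    {"tx": -1,"ty": 0,"tz": -19,"ax": 0,"ay": 20,"az": 0},
    {"tx": -1,"ty": 0,"tz": -21,"ax": 0,"ay": 30,"az": 0},
    {"tx": -1,"ty": 0,"tz": -22,"ax": 0,"ay": 40,"az": 0},
    {"tx": -1,"ty": 0,"tz": -22,"ax": 0,"ay": 50,"az": 0},
  ],
)

```text
time: 8.9
eef_pos: [0.5059, 0.4105, 0.1983]
ee_rot: [3.138, -0.007, 1.618]
wrist_force: [-0.1, -0.6, -1.4]
gripper_width: 0.0853
grip_force: 0.0
```

Run:
```python
from h import *
s=monitor.state();print(s['time'],s['eef_pos'],s['ee_rot'],s['qpos'].round(3))
t=optics.grab_frame('top');b,m=blobs(t,(0,120,90),(9,255,255),25);C=cal('top')
for st,ce in b:
  if 120<ce[0]<400 and 200<ce[1]<300: print(st,ce,ray(C,ce,.105).round(4), ray(C,ce,.123).round(4))
cv2.imwrite('pics/t6.png',cv2.cvtColor(t,cv2.COLOR_RGB2BGR))
```

```text
8.9 [0.50587081 0.4105424  0.19830238] [ 3.13848437 -0.00719796  1.6184391 ] [0.561 0.317 1.3   0.005 1.518 0.513]
[155, 237, 18, 16, 142] [163.8, 244.5] [0.5149 0.2527 0.105 ] [0.5147 0.248  0.123 ]
[374, 249, 19, 18, 190] [382.8, 257.7] [ 0.4906 -0.252   0.105 ] [ 0.4908 -0.2484  0.123 ]
[339, 252, 19, 18, 189] [347.4, 260.8] [ 0.4825 -0.1706  0.105 ] [ 0.4828 -0.1683  0.123 ]
```

Run:
```python
from h import *
delta((.514,.2525,.19),95.6,0)
```

```text
(0.514, 0.2525, 0.19) 95.6 0 t [-15.68   0.04   2.49] a [ 0.24 -0.88 -3.01] TCP [0.514  0.2525 0.1713]
```

Call:
apply_moves(
  deltas=[
    {"tx": -5,"ty": 0,"tz": 1,"ax": 0,"ay": 0,"az": -1},
    {"tx": -10,"ty": 0,"tz": 2,"ax": 0,"ay": -0.5,"az": -2},
    {"tx": -15,"ty": 0,"tz": 2.5,"ax": 0.2,"ay": -0.9,"az": -3},
    {"tx": -15.7,"ty": 0,"tz": 2.5,"ax": 0.2,"ay": -0.9,"az": -3},
    {"tx": -15.7,"ty": 0,"tz": 2.5,"ax": 0.2,"ay": -0.9,"az": -3},
  ],
)

```text
time: 9.57
eef_pos: [0.5133, 0.2524, 0.1715]
ee_rot: [-3.138, 0.016, 1.669]
wrist_force: [0.2, 0.5, -0.5]
gripper_width: 0.0851
grip_force: 0.0
```

Run:
```python
from h import *
s=monitor.state();C=cal('wrist',s);f=optics.grab_frame('wrist')
cv2.imwrite('pics/w7.png',cv2.cvtColor(f,cv2.COLOR_RGB2BGR))
print(s['eef_pos'],s['ee_rot'],proj(C,(.514,.2525,.105)))
b,m=blobs(f,(0,110,60),(9,255,255),300)
for st,ce in b: print(st,ce,ray(C,ce,.105))
cs,_=cv2.findContours(m,cv2.RETR_EXTERNAL,cv2.CHAIN_APPROX_NONE);c=max(cs,key=cv2.contourArea);print(cv2.fitEllipse(cv2.convexHull(c)))
```

```text
[0.51328667 0.25239319 0.17150263] [-3.13828311  0.0156783   1.66885002] [276.88916697 227.27081187]
[244, 184, 68, 72, 2655] [277.3, 217.3] [0.51363805 0.25858639 0.105     ]
[525, 303, 35, 42, 353] [538.9, 320.3] [0.6841022  0.20761048 0.105     ]
((277.4013671875, 219.7699737548828), (68.78459930419922, 72.47344207763672), 179.4084014892578)
```

View pics/w7.png

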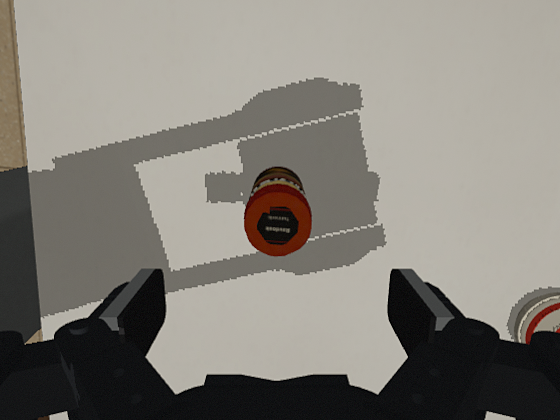

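The wrist view shows the upright jar's cap top centred at about (278,223), midway between the fingers, with the dark label badge readable. Now the descent to the cap.

Run:
```python
from h import *
delta((.5136,.2545,.087),95.6,0)
```

```text
(0.5136, 0.2545, 0.087) 95.6 0 t [ 0.31  0.09 10.3 ] a [-0.19  0.89  0.05] TCP [0.5136 0.2545 0.0683]
```

Call:
apply_moves(
  deltas=[
    {"tx": 0.2,"ty": 0.1,"tz": 3,"ax": -0.2,"ay": 0.9,"az": 0},
    {"tx": 0.3,"ty": 0.1,"tz": 6,"ax": -0.2,"ay": 0.9,"az": 0},
    {"tx": 0.3,"ty": 0.1,"tz": 9,"ax": -0.2,"ay": 0.9,"az": 0},
    {"tx": 0.3,"ty": 0.1,"tz": 10.3,"ax": -0.2,"ay": 0.9,"az": 0},
    {"tx": 0.3,"ty": 0.1,"tz": 10.3,"ax": -0.2,"ay": 0.9,"az": 0},
    {"tx": 0.3,"ty": 0.1,"tz": 10.3,"ax": -0.2,"ay": 0.9,"az": 0},
  ],
)

```text
time: 10.38
eef_pos: [0.514, 0.2539, 0.0687]
ee_rot: [3.141, -0.0, 1.669]
wrist_force: [-0.2, 0.6, -0.1]
gripper_width: 0.0856
grip_force: 0.0
```

Call:
apply_moves(
  deltas=[
    {"tx": 0,"ty": 0,"tz": 0,"ax": 0,"ay": 0,"az": 0},
    {"tx": 0,"ty": 0,"tz": 0,"ax": 0,"ay": 0,"az": 0},
    {"tx": 0,"ty": 0,"tz": 0,"ax": 0,"ay": 0,"az": 0},
    {"tx": 0,"ty": 0,"tz": 0,"ax": 0,"ay": 0,"az": 0},
    {"tx": 0,"ty": 0,"tz": 0,"ax": 0,"ay": 0,"az": 0},
    {"tx": 0,"ty": 0,"tz": 0,"ax": 0,"ay": 0,"az": 0},
    {"tx": 0,"ty": 0,"tz": 0,"ax": 0,"ay": 0,"az": 0},
  ],
  claw=1,
)

```text
time: 11.25
eef_pos: [0.5138, 0.2534, 0.0682]
ee_rot: [3.141, -0.0, 1.669]
wrist_force: [-0.7, -0.3, 5.0]
gripper_width: 0.0395
grip_force: 60.4
```

Run:
```python
from h import *
s=monitor.state();print(s['eef_pos'],s['ee_rot'],s['gripper_width'],s['grip_force'])
delta((.5136,.2545,.24),95.6,0)
delta((.4755,-.092,.24),95.6,0)
```

```text
[0.51375041 0.25340709 0.0682061 ] [ 3.14115702e+00 -2.44136294e-04  1.66886383e+00] 0.039521552152673896 60.4337078332901
(0.5136, 0.2545, 0.24) 95.6 0 t [  0.11   0.   -15.31] a [ 0.02 -0.01  0.02] TCP [0.5136 0.2545 0.2213]
(0.4755, -0.092, 0.24) 95.6 0 t [-34.    -7.18 -15.32] a [ 0.02 -0.01  0.02] TCP [ 0.4755 -0.092   0.2213]
```

Call:
apply_moves(
  deltas=[
    {"tx": 0,"ty": 0,"tz": -1.5,"ax": 0,"ay": 0,"az": 0},
    {"tx": 0,"ty": 0,"tz": -4,"ax": 0,"ay": 0,"az": 0},
    {"tx": 0,"ty": 0,"tz": -8,"ax": 0,"ay": 0,"az": 0},
    {"tx": 0,"ty": 0,"tz": -11.5,"ax": 0,"ay": 0,"az": 0},
    {"tx": -2,"ty": -0.5,"tz": -12,"ax": 0,"ay": 0,"az": 0},
    {"tx": -6,"ty": -1.5,"tz": -12,"ax": 0,"ay": 0,"az": 0},
    {"tx": -10,"ty": -2.5,"tz": -12,"ax": 0,"ay": 0,"az": 0},
    {"tx": -14,"ty": -3.5,"tz": -12,"ax": 0,"ay": 0,"az": 0},
  ],
)

```text
time: 12.25
eef_pos: [0.4916, 0.1088, 0.1874]
ee_rot: [-3.141, 0.0, 1.669]
wrist_force: [0.4, -0.7, -0.4]
gripper_width: 0.0399
grip_force: 60.5
```

Call:
apply_moves(
  deltas=[
    {"tx": -4,"ty": -1,"tz": 0,"ax": 0,"ay": 0,"az": 0},
    {"tx": -8,"ty": -1.8,"tz": 0,"ax": 0,"ay": 0,"az": 0},
    {"tx": -12,"ty": -2.5,"tz": 0,"ax": 0,"ay": 0,"az": 0},
    {"tx": -15,"ty": -3,"tz": 0,"ax": 0,"ay": 0,"az": 0},
    {"tx": -15,"ty": -3,"tz": 0,"ax": 0,"ay": 0,"az": 0},
    {"tx": -15,"ty": -3,"tz": 0,"ax": 0,"ay": 0,"az": 0},
  ],
)

```text
time: 13.0
eef_pos: [0.4769, -0.0416, 0.1875]
ee_rot: [-3.141, -0.0, 1.668]
wrist_force: [0.5, 0.3, -0.8]
gripper_width: 0.04
grip_force: 60.5
```

Run:
```python
from h import *
s=monitor.state();C=cal('wrist',s);f=optics.grab_frame('wrist')
print(s['eef_pos'],s['ee_rot'],s['grip_force'],proj(C,(.4755,-.092,.021)),s['qpos'].round(3))
cv2.imwrite('pics/w8.png',cv2.cvtColor(f,cv2.COLOR_RGB2BGR))
delta((.4755,-.092,.18),95.6,0)
```

```text
[ 0.4768829  -0.04158393  0.18747446] [-3.14084385e+00 -3.19225928e-04  1.66831716e+00] 60.527472496032715 [268.69041666 249.12733327] [-0.248 -0.032  1.719  0.     1.455 -0.346]
(0.4755, -0.092, 0.18) 95.6 0 t [-5.04 -0.65  2.62] a [-0.04 -0.01  0.03] TCP [ 0.4755 -0.092   0.1613]
```

View pics/w8.png

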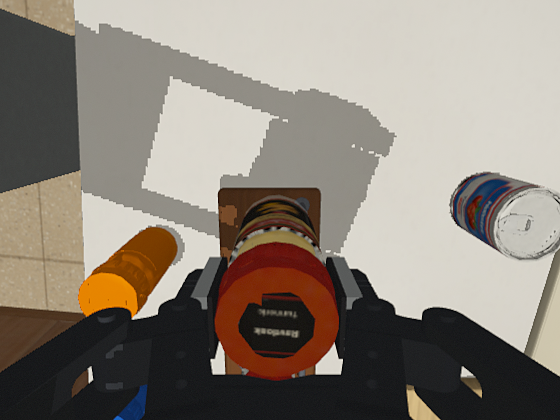

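This view (my tenth) shows the jar held squarely by its cap, cap top at about (276,318), over the near edge of the caddy base with corners (219,190) and (321,190). From here I work from numbers only. First I refine the ring centre.

Run:
```python
from h import *
im=cv2.cvtColor(cv2.imread('pics/top0.png'),cv2.COLOR_BGR2RGB);C=cal('top')
roi=im[250:278,298:326];h=cv2.cvtColor(roi,cv2.COLOR_RGB2HSV)
print('cork hsv',h[13,13],'wood',h[24,5]);
m=((h[...,2]>105)&(h[...,1]>50)).astype(np.uint8)
n,l,st,ce=cv2.connectedComponentsWithStats(m);i=1+np.argmax(st[1:,4]);print(st[i],ce[i]+[298,250],ray(C,ce[i]+[298,250],.021))
hull=cv2.convexHull(np.argwhere(l==i)[:,::-1].astype(np.int32));print(np.array(cv2.minEnclosingCircle(hull)[0])+[298,250])
# base outline in top0
hb=cv2.cvtColor(im,cv2.COLOR_RGB2HSV)[232:290,284:402];mb=(hb[...,2]<130).astype(np.uint8)
cs,_=cv2.findContours(mb,cv2.RETR_EXTERNAL,cv2.CHAIN_APPROX_NONE);c=max(cs,key=cv2.contourArea);rc=cv2.minAreaRect(c);
P=np.array([ray(C,p+[284,232],.018) for p in cv2.boxPoints(rc)]);print('rect',rc,P[:,:2].round(4).tolist())
c0=P.mean(0);d=P[1]-P[0];d2=P[2]-P[1];d=d if np.linalg.norm(d)>np.linalg.norm(d2) else d2;d=d/np.linalg.norm(d)*np.sign(d[1]);print('ring est',c0+.08*d,'yaw',np.degrees(np.arctan2(-d[0],d[1])))
# wrist corners & cap
s=monitor.state();W=cal('wrist',s);f=cv2.cvtColor(cv2.imread('pics/w8.png'),cv2.COLOR_BGR2RGB)
for p in [(219,189),(321,189)]: print('w corner',ray(W,p,.018).round(4))
hh=cv2.cvtColor(f,cv2.COLOR_RGB2HSV);mm=((hh[...,0]<9)|(hh[...,0]>172))&(hh[...,1]>150)&(hh[...,2]>120)
mm[:, :205]=0;mm[:,345:]=0;cc,_=cv2.findContours(mm.astype(np.uint8),cv2.RETR_EXTERNAL,cv2.CHAIN_APPROX_NONE);k=max(cc,key=cv2.contourArea);print('cap',cv2.boundingRect(k))
print(ray(W,(276,318),s['eef_pos'][2]+.0187+.018))
```

```text
cork hsv [ 15 103 144] wood [ 10  92 105]
[  5   4  17  17 202] [310.54455446 262.1980198 ] [ 0.47635345 -0.09004122  0.021     ]
[310.67647076 262.04901981]
rect ((58.20452117919922, 27.351778030395508), (36.34111785888672, 104.56193542480469), 85.03025817871094) [[0.5163, -0.0352], [0.5419, -0.2943], [0.4524, -0.3016], [0.427, -0.044]]
ring est [ 0.47652628 -0.08915218  0.018     ] yaw 5.635395384078581
w corner [ 0.4285 -0.0428  0.018 ]
w corner [ 0.515  -0.0342  0.018 ]
cap (251, 291, 88, 87)
[ 0.47729606 -0.03813463  0.22419751]
```

Three estimates agree on a ring axis of about (0.4765, -0.0895): cork centroid, base outline, and wrist-camera base edge. Moving over it.

Run:
```python
from h import *
delta((.476,-.0897,.145),95.6,0,False)
```

```text
(0.476, -0.0897, 0.145) 95.6 0 t [-4.81 -0.57  4.25] a [-0.04 -0.01  0.03] TCP [ 0.476  -0.0897  0.145 ]
```

Call:
apply_moves(
  deltas=[
    {"tx": -2,"ty": -0.2,"tz": 0,"ax": 0,"ay": 0,"az": 0},
    {"tx": -4,"ty": -0.5,"tz": 0.5,"ax": 0,"ay": 0,"az": 0},
    {"tx": -4.8,"ty": -0.57,"tz": 2,"ax": 0,"ay": 0,"az": 0},
    {"tx": -4.8,"ty": -0.57,"tz": 3.5,"ax": 0,"ay": 0,"az": 0},
    {"tx": -4.8,"ty": -0.57,"tz": 4.25,"ax": 0,"ay": 0,"az": 0},
    {"tx": -4.8,"ty": -0.57,"tz": 4.25,"ax": 0,"ay": 0,"az": 0},
    {"tx": -4.8,"ty": -0.57,"tz": 4.25,"ax": 0,"ay": 0,"az": 0},
  ],
)

```text
time: 13.92
eef_pos: [0.4765, -0.0897, 0.1455]
ee_rot: [-3.142, 0.0, 1.669]
wrist_force: [-0.0, 0.1, 0.3]
gripper_width: 0.0403
grip_force: 60.5
```

Run:
```python
from h import *
s=monitor.state();print(s['eef_pos'],s['wrist_force'])
delta((.476,-.0897,.145),95.6,0,False)
C=cal('top');t=optics.grab_frame('top');g=optics.grab_frame('side');S=cal('side')
for X in [(.4765,-.0895,.077),(.4765,-.0895,.06)]: print(proj(S,X),proj(C,X))
# jar edges in side view at rows just below the fingers and above the ring: print red/dark profile
for z in (.085,.09,.1): 
    p=proj(S,(.4765,-.0895,z)).round().astype(int); print(z,p,g[p[1],p[0]-16:p[0]+17].sum(1).tolist())
cv2.imwrite('pics/s9.png',cv2.cvtColor(g,cv2.COLOR_RGB2BGR))
```

```text
[ 0.47647324 -0.0896979   0.14545097] [-0.04993633  0.08934455  0.34565547]
(0.476, -0.0897, 0.145) 95.6 0 t [ 0.   -0.05  0.05] a [-0.    0.01  0.05] TCP [ 0.476  -0.0897  0.145 ]
[314.39884192 192.33189874] [311.47596799 262.69752434]
[314.12660847 197.77892012] [311.1150032 262.5211941]
0.085 [315 190] [127, 110, 84, 54, 86, 95, 114, 157, 185, 197, 186, 169, 160, 141, 128, 116, 122, 134, 135, 142, 161, 166, 159, 147, 193, 435, 568, 576, 583, 577, 576, 575, 582]
0.09 [315 188] [130, 125, 90, 91, 86, 86, 123, 179, 173, 107, 68, 58, 65, 47, 34, 44, 45, 61, 48, 39, 46, 51, 92, 149, 279, 485, 572, 579, 585, 580, 577, 578, 580]
0.1 [315 185] [274, 271, 208, 139, 153, 194, 179, 236, 195, 83, 28, 34, 55, 94, 134, 147, 145, 130, 107, 69, 50, 35, 116, 326, 499, 569, 572, 575, 575, 578, 576, 577, 578]
```

Call:
apply_moves(
  deltas=[
    {"tx": 0,"ty": 0,"tz": 0.5,"ax": 0,"ay": 0,"az": 0},
    {"tx": 0,"ty": 0,"tz": 1,"ax": 0,"ay": 0,"az": 0},
    {"tx": 0,"ty": 0,"tz": 1.5,"ax": 0,"ay": 0,"az": 0},
    {"tx": 0,"ty": 0,"tz": 1.9,"ax": 0,"ay": 0,"az": 0},
    {"tx": 0,"ty": 0,"tz": 2.2,"ax": 0,"ay": 0,"az": 0},
    {"tx": 0,"ty": 0,"tz": 2.2,"ax": 0,"ay": 0,"az": 0},
  ],
)

```text
time: 14.78
eef_pos: [0.4762, -0.0899, 0.1229]
ee_rot: [-3.141, -0.0, 1.669]
wrist_force: [-1.2, 1.3, -0.5]
gripper_width: 0.04
grip_force: 60.5
```

Inside the ring with no contact force; continuing down.

Call:
apply_moves(
  deltas=[
    {"tx": 0,"ty": 0,"tz": 0.6,"ax": 0,"ay": 0,"az": 0},
    {"tx": 0,"ty": 0,"tz": 1.2,"ax": 0,"ay": 0,"az": 0},
    {"tx": 0,"ty": 0,"tz": 1.8,"ax": 0,"ay": 0,"az": 0},
    {"tx": 0,"ty": 0,"tz": 2.4,"ax": 0,"ay": 0,"az": 0},
    {"tx": 0,"ty": 0,"tz": 2.9,"ax": 0,"ay": 0,"az": 0},
    {"tx": 0,"ty": 0,"tz": 3.1,"ax": 0,"ay": 0,"az": 0},
    {"tx": 0,"ty": 0,"tz": 3.1,"ax": 0,"ay": 0,"az": 0},
  ],
)

```text
time: 15.65
eef_pos: [0.4762, -0.09, 0.092]
ee_rot: [-3.141, -0.0, 1.669]
wrist_force: [-0.4, 0.2, -1.7]
gripper_width: 0.0398
grip_force: 60.5
```

Call:
apply_moves(
  deltas=[
    {"tx": 0,"ty": 0,"tz": 0.1,"ax": 0,"ay": 0,"az": 0},
    {"tx": 0,"ty": 0,"tz": 0.2,"ax": 0,"ay": 0,"az": 0},
    {"tx": 0,"ty": 0,"tz": 0.25,"ax": 0,"ay": 0,"az": 0},
    {"tx": 0,"ty": 0,"tz": 0.25,"ax": 0,"ay": 0,"az": 0},
  ],
)

```text
time: 16.15
eef_pos: [0.4762, -0.09, 0.0896]
ee_rot: [-3.141, -0.0, 1.669]
wrist_force: [0.2, 0.1, -1.7]
gripper_width: 0.0401
grip_force: 60.5
```

Call:
apply_moves(
  deltas=[
    {"tx": 0,"ty": 0,"tz": 0.05,"ax": 0,"ay": 0,"az": 0},
    {"tx": 0,"ty": 0,"tz": 0.1,"ax": 0,"ay": 0,"az": 0},
    {"tx": 0,"ty": 0,"tz": 0.1,"ax": 0,"ay": 0,"az": 0},
    {"tx": 0,"ty": 0,"tz": 0.1,"ax": 0,"ay": 0,"az": 0},
  ],
)

```text
time: 16.65
eef_pos: [0.4764, -0.0901, 0.0892]
ee_rot: [3.142, 0.0, 1.669]
wrist_force: [-2.0, 0.5, 8.1]
gripper_width: 0.0399
grip_force: 61.4
```

Firm contact at the expected height (8 N, TCP z 0.089, so foot about 0.021). Releasing.

Call:
apply_moves(
  deltas=[
    {"tx": 0,"ty": 0,"tz": -0.05,"ax": 0,"ay": 0,"az": 0},
    {"tx": 0,"ty": 0,"tz": -0.05,"ax": 0,"ay": 0,"az": 0},
    {"tx": 0,"ty": 0,"tz": -0.05,"ax": 0,"ay": 0,"az": 0},
    {"tx": 0,"ty": 0,"tz": -0.05,"ax": 0,"ay": 0,"az": 0},
    {"tx": 0,"ty": 0,"tz": -0.05,"ax": 0,"ay": 0,"az": 0},
    {"tx": 0,"ty": 0,"tz": -0.05,"ax": 0,"ay": 0,"az": 0},
  ],
  claw=0.1,
)

```text
time: 17.4
eef_pos: [0.4763, -0.09, 0.0891]
ee_rot: [-3.141, 0.0, 1.669]
wrist_force: [-0.1, -0.4, 0.2]
gripper_width: 0.0766
grip_force: 0.0
```

Call:
apply_moves(
  deltas=[
    {"tx": 0,"ty": 0,"tz": -1,"ax": 0,"ay": 0,"az": 0},
    {"tx": 0,"ty": 0,"tz": -3,"ax": 0,"ay": 0,"az": 0},
    {"tx": 0,"ty": 0,"tz": -6,"ax": 0,"ay": 0,"az": 0},
    {"tx": 0,"ty": 0,"tz": -9,"ax": 0,"ay": 0,"az": 0},
    {"tx": 4,"ty": 0,"tz": -11,"ax": 0,"ay": 0,"az": 0},
    {"tx": 9,"ty": 0,"tz": -11,"ax": 0,"ay": 0,"az": 0},
    {"tx": 14,"ty": 0,"tz": -11,"ax": 0,"ay": 0,"az": 0},
    {"tx": 14,"ty": 0,"tz": -11,"ax": 0,"ay": 0,"az": 0},
  ],
)

```text
time: 18.4
eef_pos: [0.4622, 0.0519, 0.2]
ee_rot: [3.141, -0.0, 1.673]
wrist_force: [0.5, -0.4, 0.9]
gripper_width: 0.0771
grip_force: 0.0
```

Run:
```python
from h import *
s=monitor.state();print(s['time'],s['eef_pos'],s['gripper_width'],s['wrist_force'],abs(s['joint_velocities']).max())
t=optics.grab_frame('top');b,m=blobs(t,(0,120,90),(9,255,255),25);C=cal('top')
for st,ce in b:
  if 120<ce[0]<400 and 200<ce[1]<300: print(st,ce,ray(C,ce,.126).round(4))
print('expected cap px',proj(C,(.4765,-.0895,.126)))
```

```text
18.4 [0.46215992 0.05192551 0.19998295] 0.07707215718818852 [ 0.53042554 -0.36121278  0.90695365] 0.06503028504828486
[374, 249, 19, 18, 190] [382.8, 257.6] [ 0.491  -0.2478  0.126 ]
[339, 252, 19, 18, 190] [347.5, 260.9] [ 0.4827 -0.1682  0.126 ]
[304, 254, 18, 18, 175] [312.0, 262.8] [ 0.4775 -0.0882  0.126 ]
expected cap px [312.5804284  263.23705002]
```

```bash
python3 -c "
from h import *
print(ticket.hand_in())"
```

```text
the job is handed in; nothing more can be done
None
```

The dark-label jar was set upright and released on the worktop, then lifted again by its cap and lowered into the empty ring; the job is handed in at about 18 s, though no verdict came back. In the last top image the cap is about 1.5 mm off the measured ring centre and the other two jars are where they started; I did not re-measure the mug, tin and tagine at the end.

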